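# Tighten the lacquer press and start the cure

### The job

The lacquered box has just been glued: tighten the brass wing nut of the press clockwise, in short turns and without knocking the two posts beside it, until it is fully home and the bar bears on the board. Then start the cure timer by pressing the green dome key gently, just until it clicks and no further, and let it spring back. Do not press the red key, and leave everything else on the bench where it is.

Things in the scene. Friction and masses are not known exactly. Their poses are not given: they have to be found in the camera images.
- nut (a joint): turn of the brass wing nut (rad); grows as it is turned clockwise seen from above (tightened). Starts between 0.6 and 1.8; at 4.0 it meets a firm stop: fully home, the blue bar down on the board. It stays where it is left (about 0.1 N m of friction). Nut and bar sink 1.9 mm per rad.
- nut_grip (a point): grip point of the brass wing nut: on its axis, 33 mm above the blue bar, 109 mm above the table when home. x runs along the wings, z up. The wings are one upright plate 10 mm thick (along y), 72 mm tip to tip, from 9 mm above the bar to 9 mm above this point in the middle (15 mm at the rounded tips), on a hub 30 mm across, 9 mm high. Pinch it across its thickness from above.
- post_left: one of two fixed upright steel guide posts, 18 mm thick, through the blue bar on either side of the nut; top 128 mm above the table; origin on its axis, 14 mm above the table. Its axis is 51 mm from the nut's: 84 mm are free between the posts. A wide open gripper turned towards them hits them; opened to 40 mm it clears them.
- post_right: the other guide post, alike, 51 mm from the nut's axis on the opposite side.
- key_green (a joint): travel of the green dome key (m), 0 at rest, grows downward. Force rises to about 4 N at 2 mm, drops to about 2 N by 5 mm (the click), then rises to 3.5 N at 6 mm and 6 N at 7 mm; bottom at 8 mm. It counts as pressed from 2.8 mm; past 7 mm it is forced. It springs back when released.
- key_green_top (a point): middle of the top face of the green dome key, a round key 34 mm across (flat top 26 mm across) on a fixed white pod 80 x 80 x 36 mm; 50 mm above the table at rest, 14 mm above the pod; moves down with the key. Its z axis points up. The green and red pods may swap sides.
- key_red (a joint): travel of the red dome key (m), an identical key; it is to be left alone.
- key_red_top (a point): middle of the top face of the red dome key, 50 mm above the table, on an identical pod.
- tub: round paper lacquer tub, 148 mm across, 92 mm tall; bystander, stands loose on the table; origin under its middle.
- bowl: white bowl, 124 mm across, 65 mm tall; bystander, stands loose on the table; origin under its middle.
- dish: small white dish, 84 mm across, 20 mm tall; bystander, stands loose on the table; origin under its middle.
- brush_jar: glass jar of brushes, 80 mm across, brushes to 200 mm height; bystander, stands loose on the table; origin under its middle.
- spatula: spatula lying flat, 160 mm long; bystander, loose.
- sanding_block: cork sanding block, 60 x 100 x 30 mm; bystander, stands loose on the table; origin under its middle.
- stone: grey rounded stone, 84 mm across, 30 mm tall; bystander, stands loose on the table; origin under its middle.
Not all that is in view belongs to the job. What is shaped like the part that bears key_red but orange is not meant.

How it is judged:
On the way, in this order (a step that is already met when the one before it is completed fails the run):
1. the wing nut is fully home (turn above 3.85 of 4.0 rad) (value of joint nut above 3.85 rad), for 0.2 s.
2. the green key has been pressed past its click (more than 2.8 mm) (value of joint nut above 3.85 rad and value of joint key_green above 0.0028 m), for 0.05 s.
At the end, for the whole second after the job is handed in: The wing nut is home (turn at least 3.85 rad, stop at 4.0), and both keys are up again (within 1.5 mm of rest) (value of joint nut above 3.85 rad and value of joint each of key_green, key_red below 0.0015 m); the robot touches nothing.
It fails at once if the green key is forced down beyond its click, towards the bottom (more than 7 mm) (value of joint key_green above 0.007 m).
It fails at once if the red key is pressed (more than 2 mm) (value of joint key_red above 0.002 m).
It fails at once if a post of the press is knocked (more than 15 N) (contact force between any of post_left, post_right and anything else above 15 N).
It fails at once if anything else loose on the bench is shifted by more than 25 mm (distance of any of tub, bowl, dish, brush_jar, spatula, sanding_block, stone from where it was at the start of the episode above 0.025 m).
It also fails if it takes over 66 s, if anything falls off the work surface, if the arm or the gripper's body presses on something with over 40 N, if the wrist force passes 120 N, or if a joint passes its speed limit or range.

### The arm

A 6-joint arm with a two-finger parallel gripper is mounted at the origin on the work surface. World frame = base frame: x ahead of the robot, y to its left, z up, the work surface at z = 0. Lengths are in m, angles in rad, forces in N, time in s.
With the tool pointing down it reaches from about 0.3 to 0.75 m from the base axis. Payload 8.5 kg.
Tool frame: the origin (TCP) lies midway between the tips of the shut fingers; the grasp point (between the pads) lies 19 mm behind it (tcp_to_grasp is the distance from the TCP to the grasp point, in m); z points along the fingers, y is the line along which they close (so a half turn about z gives the same grasp; the last joint's range is limited). The gripper opens to 85 mm and grips with 20 to 120 N. Pads are 22 mm wide; open, the fingers measure 114 mm over their backs; the gripper's body (76 mm by 85 mm) begins 54 mm behind the grasp point. The pads swing forward as they close: fully open they stand 13 mm farther back than shut.
Start: joints at [-1.327, 0.381, 1.297, -0, 1.464, -0.215], TCP at [0.244, -0.493, 0.231] pointing down, gripper open.
Joint ranges: [-3.11, 3.11], [-0.89, 2.33], [0.22, 2.48], [-1.42, 4.56], [0.17, 2.85], [-2.88, 2.88]. Speed limits (rad/s): [2.39, 2.39, 3.14, 3.14, 3.14, 3.14].

### API

Orientations are given as [roll, pitch, yaw] about the fixed x, y, z axes, in that order (R = Rz(yaw) Ry(pitch) Rx(roll)).
In Python, from workcell import * gives the robot as it stands.
- The arm moves only by the tool jog_arm, never from a script. Its argument "plan" is a list of rows, each an object of numbers: "x", "y", "z": the shift along the tool's x, y, z as a fraction of full scale; "rx", "ry", "rz": the turn, a rotation vector about the tool's x, y, z as a fraction of full scale; "gripper": the opening, from 0 (shut) to 1 (fully open). In form: [{"x": .., "y": .., "z": .., "rx": .., "ry": .., "rz": .., "gripper": ..}, ...]. A call has exactly 10 rows; each row is the pose to reach, as a shift and turn from the pose commanded when the call began, along the tool's axes at that moment; what a row does not reach only later rows make up. Full scale, the value 1, is 100 mm for a shift and 45 degrees for a turn. A row lasts 1/8 s, in which the tool goes at most 62.5 mm and 10.7 degrees, less where a joint would pass 70% of its speed; a pose out of reach is approached as far as the arm can. A call with a number of a shift or a turn outside -1 to 1 is refused whole. A call with a gripper value outside its range is refused whole. The fingers move at their own pace and stop on an object; the grip force is fixed at half the most. Time passes only in rows, so rows that repeat a pose let the fingers close, or fill a call up. It gives the time, the measured TCP pose, the force, the opening and the grip force at its end, in the units of the state.
- read_state(): the state, without advancing time (a new reading comes with each control period).
- read_camera(name): name is "scene" or "top" or "wrist"; returns a dict with "img" (400x640x3 uint8, red, green, blue), "range_z" (400x640 float32, m along the optical axis (not along the pixel's ray), 0 where there is no reading), "intrinsics" (3x3 intrinsics, pixels), "view" (4x4, takes a point from world to camera coordinates). Camera axes: x right, y down, z forward; pixel columns grow to the right and rows downward; lengths in m; the calibration is good to about 2 mm. A picture is of the moment at which its call begins.
- close_job(): hands the job in; it is judged then, once.
The state is a dict: "time_s": time; "joint_pos": joint angles; "joint_velocities": joint speeds; "joint_torque": joint torques, N m; "position": TCP position; "eef_rot": TCP orientation; "ft_force": force on the tool from outside, world axes, zero at the start; "torque": the same for the moment, N m; "gripper_width": finger opening in m; "grasp_force": force on a finger pad.
Only numpy, scipy, OpenCV 4.12 (cv2) and the standard library are available. Lean on these libraries where they do the work, as an engineer would, in place of code of your own. Each camera call takes 0.05 s, during which the arm holds its last target. There are 200 camera calls.

## Working session

There is one attempt and no reset: what is moved stays moved. The work goes in short steps, Python scripts to look and compute and a tool call to move; the robot and the scene stay as the last step left them, time stands still between calls to the robot, and variables do not carry over. Pictures are saved under pics/ and viewed, at most 10 in all, crops included, and the job is handed in when it is done.

Besides the shell and the picture viewer there is one more tool, called after ">>>" as name(argument=value, ...) on one line, values as JSON. jog_arm: Moves the arm, as the interface text tells. Shift numbers are shares of 100 mm and turn numbers shares of 45 degrees, none past 1 either way. Its arguments: {"type":"object","properties":{"plan":{"type":"array","items":{"type":"object","properties":{"x":{"type":"number"},"y":{"type":"number"},"z":{"type":"number"},"rx":{"type":"number"},"ry":{"type":"number"},"rz":{"type":"number"},"gripper":{"type":"number"}}}}},"required":["plan"]}

```bash
ls; mkdir -p pics; python3 - <<'E'
from workcell import *
import cv2,numpy as np
s=read_state();print(s)
for n in("scene","top"):
    c=read_camera(n);np.savez(f"{n}0.npz",**c)
    cv2.imwrite(f"pics/{n}0.png",c["img"][:,:,::-1])
    print(n,c["intrinsics"],c["view"])
E
```

```text
pics
{'time_s': 0.0, 'joint_pos': array([-1.32728886e+00,  3.81204408e-01,  1.29825378e+00, -1.59827177e-05,
        1.46355734e+00, -2.15314063e-01]), 'joint_velocities': array([ 0.00029087, -0.00084766,  0.00016236, -0.00128928,  0.00100666,
        0.00026843]), 'joint_torque': array([-6.89846838e-04, -4.48468602e+01, -2.31279624e+01, -2.30844380e-04,
        4.81683572e-03, -2.90517801e-05]), 'position': array([ 0.24350859, -0.49284432,  0.2307096 ]), 'eef_rot': array([-3.14019924e+00, -2.88481348e-04,  4.58823046e-01]), 'ft_force': array([-0.90766669, -0.38339028,  0.32055219]), 'torque': array([-0.02201857, -0.00180049, -0.01872467]), 'grasp_force': 0.0, 'gripper_width': 0.08558361060349448}
scene [[459.48042929   0.         315.4890041 ]
 [  0.         459.48042929 201.45145532]
 [  0.           0.           1.        ]] [[-0.8024901   0.59633209  0.01994163  0.45890219]
 [ 0.38581555  0.54411049 -0.74504371 -0.1635629 ]
 [-0.45514392 -0.59019641 -0.66671748  1.81942496]
 [ 0.          0.          0.          1.        ]]
top [[465.55758664   0.         324.31015394]
 [  0.         465.55758664 203.44544283]
 [  0.           0.           1.        ]] [[-0.00804441 -0.99991878 -0.0098852   0.00836862]
 [-0.98094746  0.00980992 -0.19402538  0.59849159]
 [ 0.1941066   0.00813604 -0.9809467   1.32768956]
 [ 0.          0.          0.          1.        ]]
```

View pics/scene0.png

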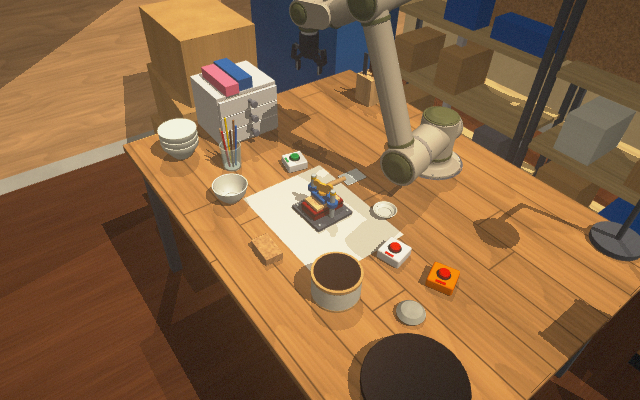

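View pics/top0.png

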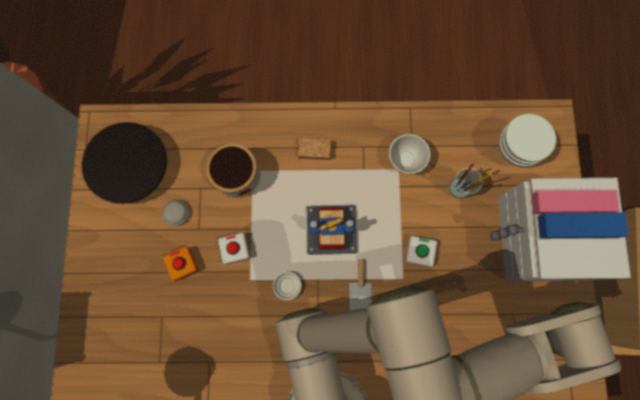

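The scene view shows the press in the middle, around (322,205). In the top view the nut is at about (332,226), the green key at (422,251), the red key at (233,248), and the orange decoy at (179,263). Next I'll work out their positions.

```bash
cat > h.py <<'E'
import numpy as np,cv2
def world(c):
    K,V,z=c["intrinsics"],c["view"],c["range_z"]
    v,u=np.mgrid[:400,:640]
    p=np.stack([(u-K[0,2])/K[0,0]*z,(v-K[1,2])/K[1,1]*z,z],-1)
    T=np.linalg.inv(V); return p@T[:3,:3].T+T[:3,3]
def rect(P): return cv2.minAreaRect((P[:,:2]*1000).astype(np.float32))
E
python3 - <<'E'
from h import *
for n in("top","scene"):
    c=dict(np.load(n+"0.npz"));W=world(c);hsv=cv2.cvtColor(c["img"],cv2.COLOR_RGB2HSV);H,S,V=[hsv[...,i].astype(int) for i in range(3)]
    ok=c["range_z"]>0
    for nm,m in dict(green=(H>50)&(H<90)&(S>100)&(V>50),yellow=(H>14)&(H<32)&(S>120),red=((H<6)|(H>174))&(S>150)).items():
        for zlo,zhi in ([(0.044,.06)] if nm!="yellow" else [(.098,.14)]):
            mm=(m&ok&(W[...,2]>zlo)&(W[...,2]<zhi)&(W[...,0]>.2)&(W[...,0]<.8)&(abs(W[...,1])<.5)).astype(np.uint8)
            k,l,st,ce=cv2.connectedComponentsWithStats(mm)
            for i in range(1,k):
                if st[i,4]>8: P=W[l==i];print(n,nm,ce[i].round(),st[i,4],P.mean(0).round(4),P[:,2].max().round(4),rect(P))
    # bar/posts
    m=ok&(W[...,2]>.09)&(W[...,2]<.16)&(abs(W[...,1])<.15)&(W[...,0]>.4)&(W[...,0]<.65)
    k,l,st,ce=cv2.connectedComponentsWithStats(m.astype(np.uint8))
    for i in range(1,k):
        if st[i,4]>8: P=W[l==i];print(n,"high",ce[i].round(),st[i,4],P.mean(0).round(4),P[:,2].max().round(4),rect(P))
    x0,y0,w,h=(280,180,110,90) if n=="top" else (280,160,90,75)
    cv2.imwrite(f"pics/{n}c.png",cv2.resize(c["img"][y0:y0+h,x0:x0+w,::-1],None,fx=6,fy=6,interpolation=2))
E
```

```text
top green [422. 250.] 86 [ 0.4572 -0.2827  0.0494] 0.0563 ((456.8739318847656, -282.53118896484375), (29.293302536010742, 26.714902877807617), 87.20262908935547)
top yellow [479. 180.] 18 [ 0.6493 -0.44    0.1184] 0.1391 ((652.3578491210938, -445.4134521484375), (7.021389007568359, 21.66119384765625), 27.03321075439453)
top yellow [332. 224.] 105 [ 0.5272 -0.0175  0.1241] 0.1338 ((527.999267578125, -17.65673828125), (10.265329360961914, 69.38253784179688), 23.177705764770508)
top red [243. 192.] 13 [0.6376 0.2475 0.0515] 0.0599 ((638.5930786132812, 245.6082305908203), (1.9277276992797852, 26.955419540405273), 28.6238956451416)
top red [326. 208.] 16 [ 0.5863 -0.003   0.0479] 0.0528 ((585.4756469726562, -1.8684349060058594), (41.898746490478516, 3.8394007682800293), 88.6753921508789)
top red [232. 248.] 86 [0.4706 0.2756 0.0499] 0.057 ((470.7886047363281, 276.7376403808594), (26.999605178833008, 30.870851516723633), 1.2244360446929932)
top red [332. 246.] 78 [ 0.4714 -0.0191  0.0482] 0.0562 ((471.1344909667969, -18.589954376220703), (70.86052703857422, 9.391633987426758), 89.796882629
[... 1374 characters left out ...]
004), (18.879833221435547, 8.670132637023926), 40.339088439941406)
scene red [310. 208.] 47 [ 0.5882 -0.0114  0.0483] 0.0534 ((587.8455200195312, -14.048603057861328), (21.08246421813965, 71.7289810180664), 9.526808738708496)
scene red [395. 246.] 74 [0.4779 0.2794 0.0493] 0.0548 ((476.6944885253906, 278.66912841796875), (29.221803665161133, 30.04351234436035), 1.065414309501648)
scene red [444. 272.] 78 [0.4341 0.4376 0.0491] 0.0543 ((432.8233337402344, 437.94293212890625), (30.487125396728516, 28.10642433166504), 60.14204406738281)
scene high [323. 187.] 284 [ 0.5361 -0.0112  0.114 ] 0.1328 ((534.07568359375, -14.485271453857422), (28.57253074645996, 118.65213775634766), 6.564468860626221)
```

View pics/topc.png

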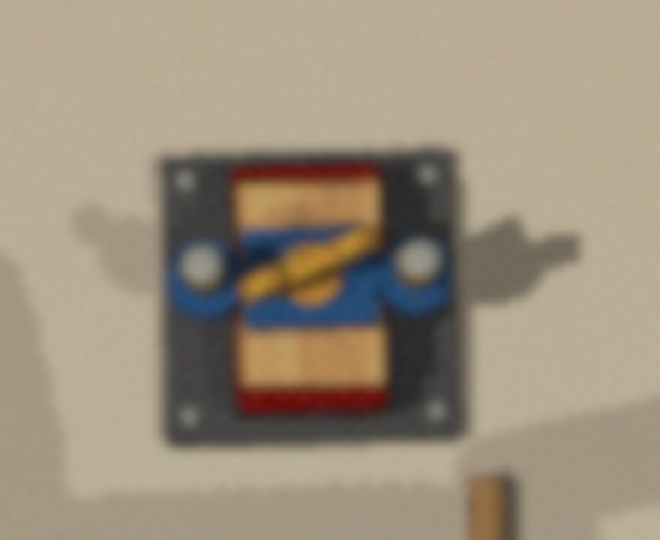

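The brass wings run about 23° off the line between the posts. The posts are at (0.527, 0.033) and (0.529, −0.068), so the nut axis is near (0.528, −0.017). I'll move above it now and narrow the fingers on the way.

>>> jog_arm(plan=[{"x":0.05,"y":-0.03,"gripper":0.42},{"x":0.15,"y":-0.1,"gripper":0.42},{"x":0.27,"y":-0.17,"gripper":0.42},{"x":0.4,"y":-0.26,"gripper":0.42},{"x":0.55,"y":-0.35,"gripper":0.42},{"x":0.7,"y":-0.45,"gripper":0.42},{"x":0.85,"y":-0.55,"gripper":0.42},{"x":1,"y":-0.65,"gripper":0.42},{"x":1,"y":-0.65,"gripper":0.42},{"x":1,"y":-0.65,"gripper":0.42}])

```text
schema error: expected keys x, y, z, rx, ry, rz, gripper
```

>>> jog_arm(plan=[{"x":0.08,"y":-0.05,"gripper":0.42},{"x":0.2,"y":-0.13,"gripper":0.42},{"x":0.35,"y":-0.22,"gripper":0.42},{"x":0.5,"y":-0.33,"gripper":0.42},{"x":0.65,"y":-0.42,"gripper":0.42},{"x":0.8,"y":-0.52,"gripper":0.42},{"x":0.9,"y":-0.58,"gripper":0.42},{"x":1,"y":-0.65,"gripper":0.42},{"x":1,"y":-0.65,"gripper":0.42},{"x":1,"y":-0.65,"gripper":0.42}])

```text
schema error: expected keys x, y, z, rx, ry, rz, gripper
```

>>> jog_arm(plan=[{"x":0.08,"y":-0.05,"rz":-0.1,"gripper":0.42},{"x":0.2,"y":-0.13,"rz":-0.2,"gripper":0.42},{"x":0.35,"y":-0.22,"rz":-0.35,"gripper":0.42},{"x":0.5,"y":-0.33,"rz":-0.5,"gripper":0.42},{"x":0.65,"y":-0.42,"rz":-0.65,"gripper":0.42},{"x":0.8,"y":-0.52,"rz":-0.8,"gripper":0.42},{"x":0.9,"y":-0.58,"rz":-0.95,"gripper":0.42},{"x":1,"y":-0.65,"rz":-1,"gripper":0.42},{"x":1,"y":-0.65,"rz":-1,"gripper":0.42},{"x":1,"y":-0.65,"rz":-1,"gripper":0.42}])

```text
schema error: expected keys x, y, z, rx, ry, rz, gripper
```

>>> jog_arm(plan=[{"x":0.05,"y":-0.03,"z":0,"rx":0,"ry":0,"rz":0,"gripper":0.42},{"x":0.15,"y":-0.1,"z":0,"rx":0,"ry":0,"rz":0,"gripper":0.42},{"x":0.3,"y":-0.2,"z":0,"rx":0,"ry":0,"rz":0,"gripper":0.42},{"x":0.45,"y":-0.3,"z":0,"rx":0,"ry":0,"rz":0,"gripper":0.42},{"x":0.6,"y":-0.4,"z":0,"rx":0,"ry":0,"rz":0,"gripper":0.42},{"x":0.75,"y":-0.5,"z":0,"rx":0,"ry":0,"rz":0,"gripper":0.42},{"x":0.9,"y":-0.6,"z":0,"rx":0,"ry":0,"rz":0,"gripper":0.42},{"x":1,"y":-0.65,"z":0,"rx":0,"ry":0,"rz":0,"gripper":0.42},{"x":1,"y":-0.65,"z":0,"rx":0,"ry":0,"rz":0,"gripper":0.42},{"x":1,"y":-0.65,"z":0,"rx":0,"ry":0,"rz":0,"gripper":0.42}])

```text
time_s: 1.35
position: [0.3043, -0.3909, 0.2313]
eef_rot: [3.141, 0.0, 0.459]
ft_force: [-0.4, 0.8, 0.4]
gripper_width: 0.036
grasp_force: 0.0
```

>>> jog_arm(plan=[{"x":0.05,"y":-0.03,"z":0,"rx":0,"ry":0,"rz":0,"gripper":0.42},{"x":0.15,"y":-0.1,"z":0,"rx":0,"ry":0,"rz":0,"gripper":0.42},{"x":0.3,"y":-0.2,"z":0,"rx":0,"ry":0,"rz":0,"gripper":0.42},{"x":0.45,"y":-0.3,"z":0,"rx":0,"ry":0,"rz":0,"gripper":0.42},{"x":0.6,"y":-0.4,"z":0,"rx":0,"ry":0,"rz":0,"gripper":0.42},{"x":0.75,"y":-0.5,"z":0,"rx":0,"ry":0,"rz":0,"gripper":0.42},{"x":0.9,"y":-0.6,"z":0,"rx":0,"ry":0,"rz":0,"gripper":0.42},{"x":1,"y":-0.65,"z":0,"rx":0,"ry":0,"rz":0,"gripper":0.42},{"x":1,"y":-0.65,"z":0,"rx":0,"ry":0,"rz":0,"gripper":0.42},{"x":1,"y":-0.65,"z":0,"rx":0,"ry":0,"rz":0,"gripper":0.42}])

```text
time_s: 2.6
position: [0.3653, -0.2883, 0.2313]
eef_rot: [3.141, 0.0, 0.459]
ft_force: [-0.1, -0.1, 0.5]
gripper_width: 0.0357
grasp_force: 0.0
```

>>> jog_arm(plan=[{"x":0.05,"y":-0.03,"z":0,"rx":0,"ry":0,"rz":-0.1,"gripper":0.42},{"x":0.15,"y":-0.1,"z":0,"rx":0,"ry":0,"rz":-0.2,"gripper":0.42},{"x":0.3,"y":-0.2,"z":0,"rx":0,"ry":0,"rz":-0.35,"gripper":0.42},{"x":0.45,"y":-0.3,"z":0,"rx":0,"ry":0,"rz":-0.5,"gripper":0.42},{"x":0.6,"y":-0.4,"z":0,"rx":0,"ry":0,"rz":-0.65,"gripper":0.42},{"x":0.75,"y":-0.5,"z":0,"rx":0,"ry":0,"rz":-0.8,"gripper":0.42},{"x":0.9,"y":-0.6,"z":0,"rx":0,"ry":0,"rz":-0.95,"gripper":0.42},{"x":1,"y":-0.65,"z":0,"rx":0,"ry":0,"rz":-1,"gripper":0.42},{"x":1,"y":-0.65,"z":0,"rx":0,"ry":0,"rz":-1,"gripper":0.42},{"x":1,"y":-0.65,"z":0,"rx":0,"ry":0,"rz":-1,"gripper":0.42}])

```text
time_s: 3.85
position: [0.426, -0.1859, 0.2313]
eef_rot: [-3.141, 0.0, 1.242]
ft_force: [0.1, -0.6, 0.8]
gripper_width: 0.0355
grasp_force: 0.0
```

>>> jog_arm(plan=[{"x":0.05,"y":0.01,"z":0,"rx":0,"ry":0,"rz":0,"gripper":0.42},{"x":0.15,"y":0.03,"z":0,"rx":0,"ry":0,"rz":0,"gripper":0.42},{"x":0.3,"y":0.06,"z":0,"rx":0,"ry":0,"rz":0,"gripper":0.42},{"x":0.45,"y":0.09,"z":0,"rx":0,"ry":0,"rz":0,"gripper":0.42},{"x":0.6,"y":0.12,"z":0,"rx":0,"ry":0,"rz":0,"gripper":0.42},{"x":0.75,"y":0.15,"z":0,"rx":0,"ry":0,"rz":0,"gripper":0.42},{"x":0.88,"y":0.18,"z":0,"rx":0,"ry":0,"rz":0,"gripper":0.42},{"x":0.95,"y":0.2,"z":0,"rx":0,"ry":0,"rz":0,"gripper":0.42},{"x":0.95,"y":0.2,"z":0,"rx":0,"ry":0,"rz":0,"gripper":0.42},{"x":0.95,"y":0.2,"z":0,"rx":0,"ry":0,"rz":0,"gripper":0.42}])

```text
time_s: 5.1
position: [0.4755, -0.1021, 0.2313]
eef_rot: [-3.142, 0.0, 1.244]
ft_force: [-0.4, -1.3, 0.1]
gripper_width: 0.0359
grasp_force: 0.0
```

>>> jog_arm(plan=[{"x":0.05,"y":0.01,"z":0,"rx":0,"ry":0,"rz":-0.1,"gripper":0.42},{"x":0.15,"y":0.03,"z":0,"rx":0,"ry":0,"rz":-0.2,"gripper":0.42},{"x":0.3,"y":0.06,"z":0,"rx":0,"ry":0,"rz":-0.35,"gripper":0.42},{"x":0.45,"y":0.09,"z":0,"rx":0,"ry":0,"rz":-0.5,"gripper":0.42},{"x":0.6,"y":0.12,"z":0,"rx":0,"ry":0,"rz":-0.65,"gripper":0.42},{"x":0.75,"y":0.15,"z":0,"rx":0,"ry":0,"rz":-0.8,"gripper":0.42},{"x":0.88,"y":0.18,"z":0,"rx":0,"ry":0,"rz":-0.9,"gripper":0.42},{"x":0.95,"y":0.2,"z":0,"rx":0,"ry":0,"rz":-0.93,"gripper":0.42},{"x":0.95,"y":0.2,"z":0,"rx":0,"ry":0,"rz":-0.93,"gripper":0.42},{"x":0.95,"y":0.2,"z":0,"rx":0,"ry":0,"rz":-0.93,"gripper":0.42}])

```text
time_s: 6.35
position: [0.5248, -0.0187, 0.2313]
eef_rot: [-3.141, 0.0, 1.973]
ft_force: [0.4, -0.7, -1.2]
gripper_width: 0.0356
grasp_force: 0.0
```

```bash
cat > look.py <<'E'
from workcell import *
from h import *
import sys
c=read_camera("wrist");W=world(c);s=read_state()
cv2.imwrite(f"pics/{sys.argv[1]}.png",c["img"][:,:,::-1]);np.savez(sys.argv[1]+".npz",**c)
print(s["position"],s["eef_rot"],s["joint_pos"])
print(np.linalg.inv(c["view"]).round(3))
hsv=cv2.cvtColor(c["img"],cv2.COLOR_RGB2HSV);H,S,V=[hsv[...,i].astype(int) for i in range(3)]
m=(H>14)&(H<32)&(S>120)&(W[...,2]>.106)&(W[...,2]<.15)&(c["range_z"]>0.05)&(abs(W[...,0]-.528)<.06)&(abs(W[...,1]+.017)<.06)
k,l,st,ce=cv2.connectedComponentsWithStats(m.astype(np.uint8))
for i in range(1,k):
    if st[i,4]>100: P=W[l==i];print("wing",ce[i].round(),st[i,4],P.mean(0).round(4),np.percentile(P[:,2],[5,50,95]).round(4),rect(P[P[:,2]>np.percentile(P[:,2],90)-.012]))
m=(S<60)&(W[...,2]>.122)&(W[...,2]<.134)&(c["range_z"]>0.05)&(abs(W[...,0]-.528)<.1)&(abs(W[...,1]+.017)<.1)
k,l,st,ce=cv2.connectedComponentsWithStats(m.astype(np.uint8))
for i in range(1,k):
    if st[i,4]>100: P=W[l==i];print("post",ce[i].round(),st[i,4],P.mean(0).round(4),rect(P))
m=(H>100)&(H<125)&(S>120)&(W[...,2]>.07)&(W[...,2]<.1)&(abs(W[...,0]-.528)<.05)&(abs(W[...,1]+.017)<.05)
print("bar z",m.sum(),np.median(W[m][:,2]))
E
python3 look.py w1
```

```text
[ 0.52486985 -0.018704    0.23134133] [-3.14150543e+00  7.01737663e-05  1.97334673e+00] [-2.61198228e-01  3.37100862e-01  1.36525907e+00 -1.09961791e-04
  1.43925820e+00 -6.63734205e-01]
[[ 0.92   0.372  0.123  0.494]
 [ 0.392 -0.874 -0.287  0.054]
 [ 0.     0.312 -0.95   0.375]
 [ 0.     0.     0.     1.   ]]
wing [324. 192.] 1063 [ 0.5285 -0.0142  0.1272] [0.1229 0.1275 0.1313] ((529.727783203125, -16.571815490722656), (9.889328956604004, 68.9028091430664), 23.152400970458984)
wing [301. 241.] 126 [ 0.5288 -0.0622  0.1204] [0.1153 0.121  0.1239] ((530.480712890625, -64.54756927490234), (18.747459411621094, 11.080740928649902), 7.7471537590026855)
post [351. 135.] 445 [0.5288 0.0335 0.1286] ((529.1207885742188, 33.2799072265625), (16.51773452758789, 17.2363338470459), 81.7411117553711)
post [300. 252.] 347 [ 0.5305 -0.0674  0.1283] ((530.914306640625, -68.25995635986328), (16.46527099609375, 16.67898178100586), 13.133755683898926)
bar z 2410 0.0821924317243305
```

View pics/w1.png

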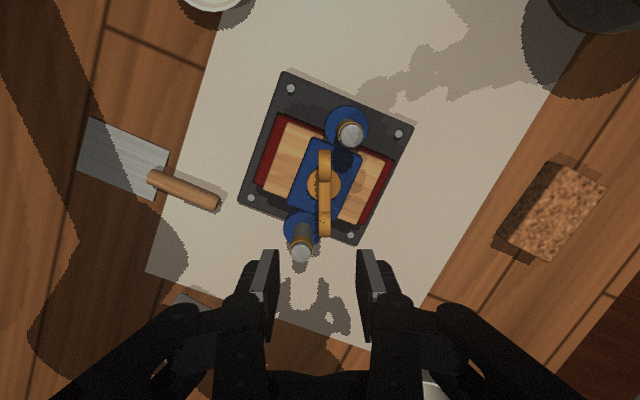

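The wings are centred between the fingers and parallel to them: wing at (324,192), posts at (351,135) and (300,252). The nut axis is at (0.5297, −0.017) and the wing angle is 113.1°, against a tool yaw of 113.0°. I'll shift 5 mm along tool y and go down.

>>> jog_arm(plan=[{"x":0,"y":0.02,"z":0.05,"rx":0,"ry":0,"rz":0,"gripper":0.42},{"x":0,"y":0.05,"z":0.15,"rx":0,"ry":0,"rz":0,"gripper":0.42},{"x":0,"y":0.05,"z":0.3,"rx":0,"ry":0,"rz":0,"gripper":0.42},{"x":0,"y":0.05,"z":0.45,"rx":0,"ry":0,"rz":0,"gripper":0.42},{"x":0,"y":0.05,"z":0.6,"rx":0,"ry":0,"rz":0,"gripper":0.42},{"x":0,"y":0.05,"z":0.75,"rx":0,"ry":0,"rz":0,"gripper":0.42},{"x":0,"y":0.05,"z":0.85,"rx":0,"ry":0,"rz":0,"gripper":0.42},{"x":0,"y":0.05,"z":0.92,"rx":0,"ry":0,"rz":0,"gripper":0.42},{"x":0,"y":0.05,"z":0.95,"rx":0,"ry":0,"rz":0,"gripper":0.42},{"x":0,"y":0.05,"z":0.95,"rx":0,"ry":0,"rz":0,"gripper":0.42}])

```text
time_s: 7.65
position: [0.5297, -0.0163, 0.1364]
eef_rot: [3.141, 0.0, 1.975]
ft_force: [-0.3, 0.8, -0.4]
gripper_width: 0.0358
grasp_force: 0.0
```

```bash
python3 look.py w2
```

```text
[ 0.52977355 -0.01635706  0.13659146] [3.14118448e+00 3.07273131e-04 1.97461822e+00] [-2.54413476e-01  4.36072606e-01  1.50458918e+00  7.09322423e-06
  1.20042001e+00 -6.58237999e-01]
[[ 0.919  0.373  0.123  0.498]
 [ 0.393 -0.874 -0.286  0.056]
 [ 0.001  0.312 -0.95   0.28 ]
 [ 0.     0.     0.     1.   ]]
wing [351. 149.] 206 [0.5239 0.0373 0.1211] [0.1157 0.1221 0.1241] ((526.3306884765625, 35.8568229675293), (18.605554580688477, 11.582897186279297), 46.54461669921875)
wing [317. 245.] 2335 [ 0.528  -0.0131  0.1271] [0.1229 0.1273 0.1313] ((529.5215454101562, -16.382434844970703), (9.979809761047363, 68.90299224853516), 23.434486389160156)
wing [289. 314.] 272 [ 0.5311 -0.0606  0.1199] [0.1157 0.12   0.1236] ((532.6824951171875, -62.12835693359375), (6.6434807777404785, 17.214069366455078), 75.65509033203125)
post [359. 162.] 1105 [0.5285 0.0337 0.1284] ((528.838623046875, 33.370460510253906), (16.835182189941406, 16.87327003479004), 47.60544967651367)
post [284. 332.] 687 [ 0.5312 -0.0664  0.1281] ((532.2208862304688, -67.91197967529297), (14.24472427368164, 17.76527976989746), 11.998892784118652)
bar z 4729 0.08214929837095333
```

View pics/w2.png

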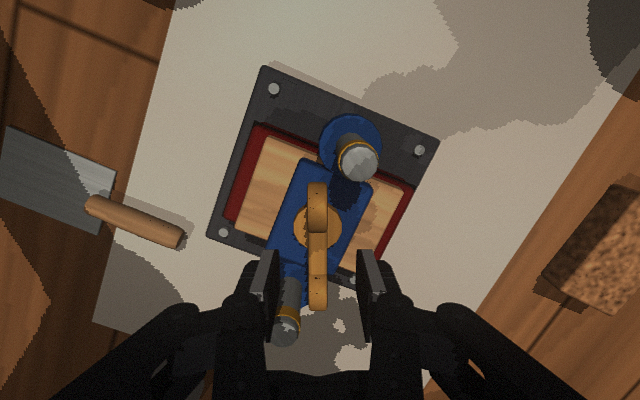

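The wing at (317,245) lies midway between the fingers, and the posts are clear. I'll go down 40 mm, then close.

>>> jog_arm(plan=[{"x":0,"y":0,"z":0.05,"rx":0,"ry":0,"rz":0,"gripper":0.42},{"x":0,"y":0,"z":0.12,"rx":0,"ry":0,"rz":0,"gripper":0.42},{"x":0,"y":0,"z":0.2,"rx":0,"ry":0,"rz":0,"gripper":0.42},{"x":0,"y":0,"z":0.28,"rx":0,"ry":0,"rz":0,"gripper":0.42},{"x":0,"y":0,"z":0.35,"rx":0,"ry":0,"rz":0,"gripper":0.42},{"x":0,"y":0,"z":0.4,"rx":0,"ry":0,"rz":0,"gripper":0.42},{"x":0,"y":0,"z":0.4,"rx":0,"ry":0,"rz":0,"gripper":0.42},{"x":0,"y":0,"z":0.4,"rx":0,"ry":0,"rz":0,"gripper":0.3},{"x":0,"y":0,"z":0.4,"rx":0,"ry":0,"rz":0,"gripper":0.1},{"x":0,"y":0,"z":0.4,"rx":0,"ry":0,"rz":0,"gripper":0}])

```text
time_s: 8.95
position: [0.5297, -0.0164, 0.0967]
eef_rot: [3.141, 0.0, 1.975]
ft_force: [-1.2, -0.7, 3.2]
gripper_width: 0.0088
grasp_force: 58.5
```

>>> jog_arm(plan=[{"x":0,"y":0,"z":0,"rx":0,"ry":0,"rz":0,"gripper":0},{"x":0,"y":0,"z":0,"rx":0,"ry":0,"rz":0,"gripper":0},{"x":0,"y":0,"z":0,"rx":0,"ry":0,"rz":0,"gripper":0},{"x":0,"y":0,"z":0,"rx":0,"ry":0,"rz":0.03,"gripper":0},{"x":0,"y":0,"z":0.001,"rx":0,"ry":0,"rz":0.07,"gripper":0},{"x":0,"y":0,"z":0.002,"rx":0,"ry":0,"rz":0.12,"gripper":0},{"x":0,"y":0,"z":0.003,"rx":0,"ry":0,"rz":0.18,"gripper":0},{"x":0,"y":0,"z":0.004,"rx":0,"ry":0,"rz":0.24,"gripper":0},{"x":0,"y":0,"z":0.005,"rx":0,"ry":0,"rz":0.3,"gripper":0},{"x":0,"y":0,"z":0.005,"rx":0,"ry":0,"rz":0.3,"gripper":0}])

```text
time_s: 10.2
position: [0.5298, -0.0164, 0.0962]
eef_rot: [3.141, 0.0, 1.738]
ft_force: [-2.1, 0.8, 6.9]
gripper_width: 0.009
grasp_force: 59.0
```

```bash
cat > st.py <<'E'
from workcell import *
s=read_state()
for k in("time_s","position","eef_rot","joint_pos","ft_force","torque","gripper_width","grasp_force"):print(k,s[k])
E
python3 st.py
```

```text
time_s 10.2
position [ 0.52979546 -0.01635969  0.09620539]
eef_rot [3.14091278e+00 2.33306356e-04 1.73794453e+00]
joint_pos [-2.54436994e-01  4.86347190e-01  1.55637406e+00  7.33747829e-05
  1.09815559e+00 -4.21618653e-01]
ft_force [-2.05870721  0.78512601  6.91198351]
torque [-0.03332225  0.28563217 -0.09358926]
gripper_width 0.009023876762738909
grasp_force 59.0458294470227
```

>>> jog_arm(plan=[{"x":0,"y":0,"z":0.001,"rx":0,"ry":0,"rz":0.05,"gripper":0},{"x":0,"y":0,"z":0.003,"rx":0,"ry":0,"rz":0.17,"gripper":0},{"x":0,"y":0,"z":0.005,"rx":0,"ry":0,"rz":0.3,"gripper":0},{"x":0,"y":0,"z":0.007,"rx":0,"ry":0,"rz":0.43,"gripper":0},{"x":0,"y":0,"z":0.009,"rx":0,"ry":0,"rz":0.56,"gripper":0},{"x":0,"y":0,"z":0.011,"rx":0,"ry":0,"rz":0.7,"gripper":0},{"x":0,"y":0,"z":0.013,"rx":0,"ry":0,"rz":0.83,"gripper":0},{"x":0,"y":0,"z":0.015,"rx":0,"ry":0,"rz":0.95,"gripper":0},{"x":0,"y":0,"z":0.015,"rx":0,"ry":0,"rz":1,"gripper":0},{"x":0,"y":0,"z":0.015,"rx":0,"ry":0,"rz":1,"gripper":0}])

```text
time_s: 11.45
position: [0.5302, -0.0164, 0.0948]
eef_rot: [3.14, -0.001, 0.953]
ft_force: [0.1, -0.5, 5.4]
gripper_width: 0.0086
grasp_force: 58.9
```

>>> jog_arm(plan=[{"x":0,"y":0,"z":0.001,"rx":0,"ry":0,"rz":0.05,"gripper":0},{"x":0,"y":0,"z":0.003,"rx":0,"ry":0,"rz":0.17,"gripper":0},{"x":0,"y":0,"z":0.005,"rx":0,"ry":0,"rz":0.3,"gripper":0},{"x":0,"y":0,"z":0.007,"rx":0,"ry":0,"rz":0.43,"gripper":0},{"x":0,"y":0,"z":0.009,"rx":0,"ry":0,"rz":0.56,"gripper":0},{"x":0,"y":0,"z":0.011,"rx":0,"ry":0,"rz":0.7,"gripper":0},{"x":0,"y":0,"z":0.013,"rx":0,"ry":0,"rz":0.83,"gripper":0},{"x":0,"y":0,"z":0.015,"rx":0,"ry":0,"rz":0.95,"gripper":0},{"x":0,"y":0,"z":0.015,"rx":0,"ry":0,"rz":1,"gripper":0},{"x":0,"y":0,"z":0.015,"rx":0,"ry":0,"rz":1,"gripper":0}])

```text
time_s: 12.7
position: [0.5304, -0.0167, 0.0932]
eef_rot: [3.14, -0.002, 0.169]
ft_force: [1.0, -2.7, 5.5]
gripper_width: 0.0091
grasp_force: 58.9
```

```bash
python3 st.py; python3 look.py w3|grep bar
```

```text
time_s 12.7
position [ 0.5303792  -0.0167464   0.09324515]
eef_rot [ 3.14042113e+00 -1.86835130e-03  1.68639980e-01]
joint_pos [-2.54694200e-01  4.90650230e-01  1.55915787e+00 -3.39088810e-04
  1.08959989e+00  1.14761986e+00]
ft_force [ 1.0301438  -2.7283768   5.53876765]
torque [-0.43348225 -0.17824173 -0.1094621 ]
gripper_width 0.009098358968800601
grasp_force 58.92230133967132
bar z 7527 0.07863692986581314
```

The turning tracks well: 1.81 rad turned, the bar has sunk 3.5 mm, and the torque is a steady 0.1 N m. About 1.2 rad remains.

>>> jog_arm(plan=[{"x":0,"y":0,"z":0.001,"rx":0,"ry":0,"rz":0.05,"gripper":0},{"x":0,"y":0,"z":0.003,"rx":0,"ry":0,"rz":0.15,"gripper":0},{"x":0,"y":0,"z":0.004,"rx":0,"ry":0,"rz":0.25,"gripper":0},{"x":0,"y":0,"z":0.005,"rx":0,"ry":0,"rz":0.35,"gripper":0},{"x":0,"y":0,"z":0.007,"rx":0,"ry":0,"rz":0.45,"gripper":0},{"x":0,"y":0,"z":0.008,"rx":0,"ry":0,"rz":0.55,"gripper":0},{"x":0,"y":0,"z":0.01,"rx":0,"ry":0,"rz":0.65,"gripper":0},{"x":0,"y":0,"z":0.012,"rx":0,"ry":0,"rz":0.75,"gripper":0},{"x":0,"y":0,"z":0.012,"rx":0,"ry":0,"rz":0.8,"gripper":0},{"x":0,"y":0,"z":0.012,"rx":0,"ry":0,"rz":0.8,"gripper":0}])

```text
time_s: 14.0
position: [0.5303, -0.0171, 0.0921]
eef_rot: [3.141, -0.002, -0.46]
ft_force: [1.8, -4.8, 6.4]
gripper_width: 0.0087
grasp_force: 59.0
```

```bash
python3 st.py; python3 look.py w4|grep bar
```

```text
time_s 14.0
position [ 0.53034624 -0.01706845  0.09205758]
eef_rot [ 3.14118534e+00 -2.32242070e-03 -4.59512517e-01]
joint_pos [-2.55028944e-01  4.92254588e-01  1.56051787e+00 -9.83455881e-04
  1.08662907e+00  1.77573719e+00]
ft_force [ 1.8191526  -4.77916872  6.38426795]
torque [-0.733706   -0.12174156 -0.14651285]
gripper_width 0.008740226565154116
grasp_force 58.96556705346484
bar z 7257 0.07742650492126682
```

>>> jog_arm(plan=[{"x":0,"y":0,"z":0.001,"rx":0,"ry":0,"rz":0.05,"gripper":0},{"x":0,"y":0,"z":0.002,"rx":0,"ry":0,"rz":0.1,"gripper":0},{"x":0,"y":0,"z":0.002,"rx":0,"ry":0,"rz":0.15,"gripper":0},{"x":0,"y":0,"z":0.003,"rx":0,"ry":0,"rz":0.2,"gripper":0},{"x":0,"y":0,"z":0.004,"rx":0,"ry":0,"rz":0.25,"gripper":0},{"x":0,"y":0,"z":0.005,"rx":0,"ry":0,"rz":0.3,"gripper":0},{"x":0,"y":0,"z":0.005,"rx":0,"ry":0,"rz":0.35,"gripper":0},{"x":0,"y":0,"z":0.006,"rx":0,"ry":0,"rz":0.4,"gripper":0},{"x":0,"y":0,"z":0.006,"rx":0,"ry":0,"rz":0.4,"gripper":0},{"x":0,"y":0,"z":0.006,"rx":0,"ry":0,"rz":0.4,"gripper":0}])

```text
time_s: 15.3
position: [0.5303, -0.0172, 0.0915]
eef_rot: [-3.142, -0.002, -0.773]
ft_force: [0.3, -5.9, 5.6]
gripper_width: 0.0087
grasp_force: 59.0
```

```bash
python3 st.py|egrep "eef|torq|ft|pos"; python3 look.py w5|egrep "bar|wing"
```

```text
position [ 0.53025342 -0.01720288  0.09146676]
eef_rot [-3.14150920e+00 -2.32804341e-03 -7.73426185e-01]
joint_pos [-2.55220983e-01  4.92985644e-01  1.56132773e+00 -1.22187222e-03
ft_force [ 0.31871041 -5.9031518   5.55112044]
torque [-0.81189645 -0.05078677 -0.18587471]
wing [403. 201.] 498 [ 0.5385 -0.0688  0.12  ] [0.1155 0.1203 0.1233] ((536.4026489257812, -67.52665710449219), (8.24320125579834, 18.07064437866211), 13.892485618591309)
wing [317. 290.] 3439 [ 0.5338 -0.0217  0.1219] [0.1176 0.1225 0.1259] ((532.0529174804688, -19.57758331298828), (10.302229881286621, 67.1722412109375), 45.175193786621094)
bar z 6213 0.07683208553061197
```

>>> jog_arm(plan=[{"x":0,"y":0,"z":0.001,"rx":0,"ry":0,"rz":0.05,"gripper":0},{"x":0,"y":0,"z":0.002,"rx":0,"ry":0,"rz":0.1,"gripper":0},{"x":0,"y":0,"z":0.002,"rx":0,"ry":0,"rz":0.15,"gripper":0},{"x":0,"y":0,"z":0.003,"rx":0,"ry":0,"rz":0.2,"gripper":0},{"x":0,"y":0,"z":0.004,"rx":0,"ry":0,"rz":0.25,"gripper":0},{"x":0,"y":0,"z":0.005,"rx":0,"ry":0,"rz":0.3,"gripper":0},{"x":0,"y":0,"z":0.005,"rx":0,"ry":0,"rz":0.3,"gripper":0},{"x":0,"y":0,"z":0.005,"rx":0,"ry":0,"rz":0.3,"gripper":0},{"x":0,"y":0,"z":0.005,"rx":0,"ry":0,"rz":0.3,"gripper":0},{"x":0,"y":0,"z":0.005,"rx":0,"ry":0,"rz":0.3,"gripper":0}])

```text
time_s: 16.6
position: [0.5302, -0.0173, 0.0915]
eef_rot: [3.141, -0.004, -1.001]
ft_force: [-0.1, -5.4, 10.7]
gripper_width: 0.0094
grasp_force: 136.9
```

```bash
python3 st.py|egrep "eef|torq|ft|pos"; python3 look.py w6|egrep "bar|wing"
```

```text
position [ 0.53024847 -0.0172918   0.09148898]
eef_rot [ 3.14091523 -0.00434709 -1.00131369]
joint_pos [-0.25421023  0.49290877  1.56140121 -0.00390333  1.08455684  2.31972061]
ft_force [-0.13670019 -5.44636387 10.65715727]
torque [-0.77415437  0.20997895  3.19240752]
wing [377. 181.] 376 [ 0.5388 -0.0704  0.1202] [0.1156 0.1209 0.1236] ((537.6566772460938, -69.21310424804688), (15.99055290222168, 5.929548740386963), 85.2624740600586)
wing [315. 287.] 3349 [ 0.5342 -0.0229  0.1215] [0.1166 0.1218 0.1258] ((531.3699340820312, -20.110780715942383), (12.280333518981934, 66.79710388183594), 43.40156936645508)
bar z 5384 0.07670606110381957
```

The stop has been reached: torque rose from 0.19 to 3.2 N m, the bar stopped sinking, and the lateral force is small. I'll open the fingers and rise.

>>> jog_arm(plan=[{"x":0,"y":0,"z":0,"rx":0,"ry":0,"rz":0,"gripper":0.2},{"x":0,"y":0,"z":0,"rx":0,"ry":0,"rz":0,"gripper":0.35},{"x":0,"y":0,"z":0,"rx":0,"ry":0,"rz":0,"gripper":0.4},{"x":0,"y":0,"z":0,"rx":0,"ry":0,"rz":0,"gripper":0.4},{"x":0,"y":0,"z":-0.1,"rx":0,"ry":0,"rz":0,"gripper":0.4},{"x":0,"y":0,"z":-0.25,"rx":0,"ry":0,"rz":0,"gripper":0.4},{"x":0,"y":0,"z":-0.4,"rx":0,"ry":0,"rz":0,"gripper":0.4},{"x":0,"y":0,"z":-0.6,"rx":0,"ry":0,"rz":0,"gripper":0.4},{"x":0,"y":0,"z":-0.75,"rx":0,"ry":0,"rz":0,"gripper":0.4},{"x":0,"y":0,"z":-0.8,"rx":0,"ry":0,"rz":0,"gripper":0.4}])

```text
time_s: 17.9
position: [0.5299, -0.0164, 0.1719]
eef_rot: [-3.14, -0.001, -1.01]
ft_force: [0.0, -0.2, -0.6]
gripper_width: 0.0344
grasp_force: 0.0
```

```bash
python3 st.py|egrep "eef|torq|ft|pos"; python3 look.py w7|egrep "bar|wing|post"
```

```text
position [ 0.52991626 -0.01636244  0.17185577]
eef_rot [-3.14015810e+00 -1.45824491e-03 -1.00984457e+00]
joint_pos [-2.54372931e-01  3.97314484e-01  1.45371597e+00  4.62979580e-05
ft_force [ 0.02217626 -0.20469584 -0.63496611]
torque [ 0.00384792  0.05417216 -0.01554918]
wing [353. 145.] 116 [ 0.5384 -0.0694  0.1213] [0.1163 0.1225 0.1244] ((536.532958984375, -67.6247329711914), (7.324132442474365, 18.01225471496582), 12.860135078430176)
wing [317. 217.] 1621 [ 0.5321 -0.0207  0.1216] [0.1174 0.122  0.1259] ((530.5598754882812, -18.725910186767578), (10.054017066955566, 69.82019805908203), 41.76409149169922)
post [365. 154.] 745 [ 0.5315 -0.0693  0.1284] ((531.0858764648438, -68.93778228759766), (16.836870193481445, 16.84725570678711), 79.26966094970703)
post [285. 289.] 180 [0.5254 0.029  0.1279] ((524.749267578125, 29.617717742919922), (5.895908832550049, 15.90842056274414), 26.607624053955078)
bar z 3031 0.07674651909581579
```

View pics/w7.png

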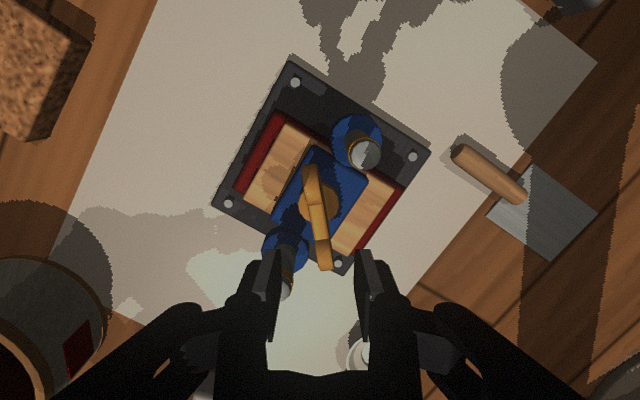

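The wing at (317,217) now sits at −48.2°, clear of the posts. That makes 2.82 rad in all, and the bar has sunk 5.4 mm. To make sure it didn't spring back, I'll regrip it in line with the wing and give one more short tightening turn.

>>> jog_arm(plan=[{"x":0,"y":0,"z":0,"rx":0,"ry":0,"rz":-0.1,"gripper":0.4},{"x":0.01,"y":0,"z":0.05,"rx":0,"ry":0,"rz":-0.2,"gripper":0.4},{"x":0.01,"y":0,"z":0.2,"rx":0,"ry":0,"rz":-0.21,"gripper":0.4},{"x":0.01,"y":0,"z":0.4,"rx":0,"ry":0,"rz":-0.21,"gripper":0.4},{"x":0.01,"y":0,"z":0.6,"rx":0,"ry":0,"rz":-0.21,"gripper":0.4},{"x":0.01,"y":0,"z":0.75,"rx":0,"ry":0,"rz":-0.21,"gripper":0.4},{"x":0.01,"y":0,"z":0.79,"rx":0,"ry":0,"rz":-0.21,"gripper":0.4},{"x":0.01,"y":0,"z":0.79,"rx":0,"ry":0,"rz":-0.21,"gripper":0.3},{"x":0.01,"y":0,"z":0.79,"rx":0,"ry":0,"rz":-0.21,"gripper":0.1},{"x":0.01,"y":0,"z":0.79,"rx":0,"ry":0,"rz":-0.21,"gripper":0}])

```text
time_s: 19.2
position: [0.5303, -0.0173, 0.0922]
eef_rot: [-3.141, -0.001, -0.845]
ft_force: [-1.3, -0.0, 3.9]
gripper_width: 0.0086
grasp_force: 58.7
```

>>> jog_arm(plan=[{"x":0,"y":0,"z":0,"rx":0,"ry":0,"rz":0,"gripper":0},{"x":0,"y":0,"z":0,"rx":0,"ry":0,"rz":0,"gripper":0},{"x":0,"y":0,"z":0,"rx":0,"ry":0,"rz":0.02,"gripper":0},{"x":0,"y":0,"z":0,"rx":0,"ry":0,"rz":0.03,"gripper":0},{"x":0,"y":0,"z":0,"rx":0,"ry":0,"rz":0.04,"gripper":0},{"x":0,"y":0,"z":0,"rx":0,"ry":0,"rz":0.05,"gripper":0},{"x":0,"y":0,"z":0,"rx":0,"ry":0,"rz":0.06,"gripper":0},{"x":0,"y":0,"z":0,"rx":0,"ry":0,"rz":0.07,"gripper":0},{"x":0,"y":0,"z":0,"rx":0,"ry":0,"rz":0.07,"gripper":0},{"x":0,"y":0,"z":0,"rx":0,"ry":0,"rz":0.07,"gripper":0}])

```text
time_s: 20.45
position: [0.5303, -0.0173, 0.0922]
eef_rot: [3.141, -0.002, -0.897]
ft_force: [-1.8, -0.3, 5.9]
gripper_width: 0.0089
grasp_force: 73.8
```

```bash
python3 st.py|egrep "eef|torq|ft|pos"
```

```text
position [ 0.53030476 -0.01732831  0.09223745]
eef_rot [ 3.14137052e+00 -1.61300236e-03 -8.96806746e-01]
joint_pos [-2.55399392e-01  4.92357541e-01  1.55963074e+00 -1.29030077e-03
ft_force [-1.83938887 -0.33125551  5.9339523 ]
torque [-0.14475813  0.32015392  1.33973878]
```

Torque is already 1.34 N m after only 0.05 rad, so the nut is at its stop. Next I'll release, rise, and go to the green key.

>>> jog_arm(plan=[{"x":0,"y":0,"z":0,"rx":0,"ry":0,"rz":0,"gripper":0.2},{"x":0,"y":0,"z":0,"rx":0,"ry":0,"rz":0,"gripper":0.35},{"x":0,"y":0,"z":0,"rx":0,"ry":0,"rz":0,"gripper":0.4},{"x":0,"y":0,"z":0,"rx":0,"ry":0,"rz":0,"gripper":0.4},{"x":0,"y":0,"z":-0.1,"rx":0,"ry":0,"rz":0,"gripper":0.4},{"x":0,"y":0,"z":-0.3,"rx":0,"ry":0,"rz":0,"gripper":0.4},{"x":0,"y":0,"z":-0.5,"rx":0,"ry":0,"rz":0,"gripper":0.4},{"x":0,"y":0,"z":-0.75,"rx":0,"ry":0,"rz":0,"gripper":0.4},{"x":0,"y":0,"z":-0.92,"rx":0,"ry":0,"rz":0,"gripper":0.4},{"x":0,"y":0,"z":-1,"rx":0,"ry":0,"rz":0,"gripper":0.4}])

```text
time_s: 21.7
position: [0.5304, -0.0172, 0.1929]
eef_rot: [-3.14, -0.002, -0.9]
ft_force: [0.6, 0.0, -1.0]
gripper_width: 0.0341
grasp_force: 0.0
```

```bash
python3 look.py w8|egrep "bar|wing"; python3 - <<'E'
from workcell import *
import numpy as np
s=read_state();y=s["eef_rot"][2];d=np.array([.460,-.281])-s["position"][:2]
print(s["position"],s["eef_rot"],d@[np.cos(y),np.sin(y)],d@[np.sin(y),-np.cos(y)])
E
```

```text
wing [317. 207.] 1334 [ 0.5325 -0.0208  0.1217] [0.1175 0.122  0.1258] ((530.6121826171875, -18.774173736572266), (9.998960494995117, 69.31744384765625), 41.833194732666016)
bar z 2701 0.07673589975326645
[ 0.5305587  -0.0172401   0.19332383] [-3.14001724e+00 -2.03525660e-03 -8.99920467e-01] 0.1627328034289636 0.2192392532920428
```

>>> jog_arm(plan=[{"x":0.04,"y":0.05,"z":0,"rx":0,"ry":0,"rz":0,"gripper":0.2},{"x":0.12,"y":0.15,"z":0,"rx":0,"ry":0,"rz":0,"gripper":0},{"x":0.24,"y":0.3,"z":0,"rx":0,"ry":0,"rz":0,"gripper":0},{"x":0.36,"y":0.45,"z":0,"rx":0,"ry":0,"rz":0,"gripper":0},{"x":0.48,"y":0.6,"z":0,"rx":0,"ry":0,"rz":0,"gripper":0},{"x":0.6,"y":0.75,"z":0,"rx":0,"ry":0,"rz":0,"gripper":0},{"x":0.7,"y":0.88,"z":0,"rx":0,"ry":0,"rz":0,"gripper":0},{"x":0.78,"y":0.97,"z":0,"rx":0,"ry":0,"rz":0,"gripper":0},{"x":0.8,"y":1,"z":0,"rx":0,"ry":0,"rz":0,"gripper":0},{"x":0.8,"y":1,"z":0,"rx":0,"ry":0,"rz":0,"gripper":0}])

```text
time_s: 23.0
position: [0.5016, -0.1419, 0.1915]
eef_rot: [-3.142, 0.0, -0.9]
ft_force: [0.0, 0.1, -0.5]
gripper_width: -0.0001
grasp_force: 0.0
```

>>> jog_arm(plan=[{"x":0.04,"y":0.05,"z":0,"rx":0,"ry":0,"rz":0,"gripper":0},{"x":0.12,"y":0.15,"z":0,"rx":0,"ry":0,"rz":0,"gripper":0},{"x":0.24,"y":0.3,"z":0,"rx":0,"ry":0,"rz":0,"gripper":0},{"x":0.36,"y":0.45,"z":0,"rx":0,"ry":0,"rz":0,"gripper":0},{"x":0.48,"y":0.6,"z":0,"rx":0,"ry":0,"rz":0,"gripper":0},{"x":0.6,"y":0.75,"z":0,"rx":0,"ry":0,"rz":0,"gripper":0},{"x":0.7,"y":0.88,"z":0,"rx":0,"ry":0,"rz":0,"gripper":0},{"x":0.78,"y":0.97,"z":0,"rx":0,"ry":0,"rz":0,"gripper":0},{"x":0.8,"y":1,"z":0,"rx":0,"ry":0,"rz":0,"gripper":0},{"x":0.8,"y":1,"z":0,"rx":0,"ry":0,"rz":0,"gripper":0}])

```text
time_s: 24.25
position: [0.473, -0.2667, 0.1915]
eef_rot: [-3.141, 0.0, -0.9]
ft_force: [0.4, 0.6, 0.1]
gripper_width: -0.0002
grasp_force: 0.0
```

```bash
cat > key.py <<'E'
from workcell import *
from h import *
import sys
c=read_camera("wrist");W=world(c);s=read_state();cv2.imwrite(f"pics/{sys.argv[1]}.png",c["img"][:,:,::-1])
hsv=cv2.cvtColor(c["img"],cv2.COLOR_RGB2HSV);H,S,V=[hsv[...,i].astype(int) for i in range(3)]
m=(H>45)&(H<95)&(S>100)&(W[...,2]>.030)&(W[...,2]<.06)&(c["range_z"]>.05)
P=W[m];print("all",m.sum(),rect(P),np.percentile(P[:,2],[5,50,95]))
T=P[P[:,2]>.047];print("top",len(T),rect(T),np.median(T[:,2]),T.mean(0))
p=s["position"];y=s["eef_rot"][2];d=np.array(rect(T)[0])/1000-p[:2]
print(p,s["eef_rot"],s["gripper_width"],"tool dx,dy",d@[np.cos(y),np.sin(y)],d@[np.sin(y),-np.cos(y)])
E
python3 key.py k1
```

```text
all 1333 ((491.0987548828125, -175.59921264648438), (261.66412353515625, 61.31119155883789), 76.73918151855469) [0.03737684 0.05000336 0.05173738]
top 991 ((459.549072265625, -286.0270690917969), (32.32822036743164, 31.821918487548828), 84.39922332763672) 0.05053686762382864 [ 0.46023159 -0.28718779  0.05022092]
[ 0.47304698 -0.26647798  0.19151967] [-3.14146092e+00  1.52717925e-04 -8.99624258e-01] 6.926776537453998e-05 tool dx,dy 0.006914353299388 0.02272778678406403
```

View pics/k1.png

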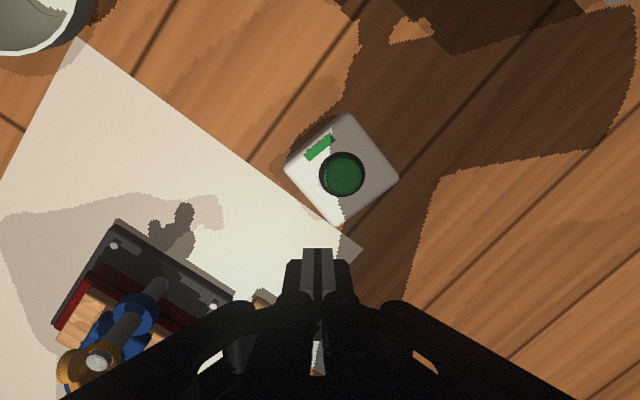

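The green key is at (342,175), which puts its centre at (0.460, −0.2865). I'll move over it and descend.

>>> jog_arm(plan=[{"x":0.03,"y":0.1,"z":0.03,"rx":0,"ry":0,"rz":0,"gripper":0},{"x":0.07,"y":0.2,"z":0.1,"rx":0,"ry":0,"rz":0,"gripper":0},{"x":0.07,"y":0.23,"z":0.25,"rx":0,"ry":0,"rz":0,"gripper":0},{"x":0.07,"y":0.23,"z":0.4,"rx":0,"ry":0,"rz":0,"gripper":0},{"x":0.07,"y":0.23,"z":0.55,"rx":0,"ry":0,"rz":0,"gripper":0},{"x":0.07,"y":0.23,"z":0.7,"rx":0,"ry":0,"rz":0,"gripper":0},{"x":0.07,"y":0.23,"z":0.82,"rx":0,"ry":0,"rz":0,"gripper":0},{"x":0.07,"y":0.23,"z":0.93,"rx":0,"ry":0,"rz":0,"gripper":0},{"x":0.07,"y":0.23,"z":1,"rx":0,"ry":0,"rz":0,"gripper":0},{"x":0.07,"y":0.23,"z":1,"rx":0,"ry":0,"rz":0,"gripper":0}])

```text
time_s: 25.55
position: [0.4592, -0.2865, 0.0912]
eef_rot: [3.142, 0.001, -0.9]
ft_force: [0.3, -0.5, 0.8]
gripper_width: -0.0001
grasp_force: 0.0
```

```bash
python3 key.py k2
```

```text
all 2779 ((504.269287109375, -176.35008239746094), (269.3367004394531, 53.273128509521484), 72.71332550048828) [0.03734949 0.04985997 0.05157319]
top 1964 ((460.8477478027344, -287.04766845703125), (32.612464904785156, 29.78154754638672), 43.52893829345703) 0.05050000928880423 [ 0.46114414 -0.28785935  0.05019173]
[ 0.4593775  -0.2866661   0.09157577] [-3.14158629e+00 -9.32334267e-05 -8.99880713e-01] -0.00010424720479937638 tool dx,dy 0.0012129219352519126 -0.0009143531121335168
```

View pics/k2.png

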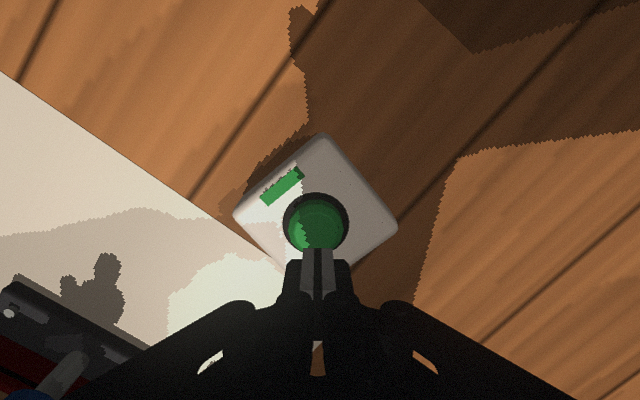

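The key, at (317,223), is centred ahead of the shut fingers to within 1–2 mm. I'll descend to just above its top.

>>> jog_arm(plan=[{"x":0.01,"y":-0.01,"z":0.05,"rx":0,"ry":0,"rz":0,"gripper":0},{"x":0.01,"y":-0.01,"z":0.12,"rx":0,"ry":0,"rz":0,"gripper":0},{"x":0.01,"y":-0.01,"z":0.2,"rx":0,"ry":0,"rz":0,"gripper":0},{"x":0.01,"y":-0.01,"z":0.27,"rx":0,"ry":0,"rz":0,"gripper":0},{"x":0.01,"y":-0.01,"z":0.32,"rx":0,"ry":0,"rz":0,"gripper":0},{"x":0.01,"y":-0.01,"z":0.35,"rx":0,"ry":0,"rz":0,"gripper":0},{"x":0.01,"y":-0.01,"z":0.37,"rx":0,"ry":0,"rz":0,"gripper":0},{"x":0.01,"y":-0.01,"z":0.38,"rx":0,"ry":0,"rz":0,"gripper":0},{"x":0.01,"y":-0.01,"z":0.39,"rx":0,"ry":0,"rz":0,"gripper":0},{"x":0.01,"y":-0.01,"z":0.39,"rx":0,"ry":0,"rz":0,"gripper":0}])

```text
time_s: 26.85
position: [0.4607, -0.2868, 0.0526]
eef_rot: [-3.142, -0.0, -0.9]
ft_force: [1.0, -0.2, 0.6]
gripper_width: -0.0002
grasp_force: 0.0
```

>>> jog_arm(plan=[{"x":0,"y":0,"z":0.005,"rx":0,"ry":0,"rz":0,"gripper":0},{"x":0,"y":0,"z":0.01,"rx":0,"ry":0,"rz":0,"gripper":0},{"x":0,"y":0,"z":0.015,"rx":0,"ry":0,"rz":0,"gripper":0},{"x":0,"y":0,"z":0.02,"rx":0,"ry":0,"rz":0,"gripper":0},{"x":0,"y":0,"z":0.025,"rx":0,"ry":0,"rz":0,"gripper":0},{"x":0,"y":0,"z":0.03,"rx":0,"ry":0,"rz":0,"gripper":0},{"x":0,"y":0,"z":0.035,"rx":0,"ry":0,"rz":0,"gripper":0},{"x":0,"y":0,"z":0.035,"rx":0,"ry":0,"rz":0,"gripper":0},{"x":0,"y":0,"z":0.035,"rx":0,"ry":0,"rz":0,"gripper":0},{"x":0,"y":0,"z":0.035,"rx":0,"ry":0,"rz":0,"gripper":0}])

```text
time_s: 28.1
position: [0.4607, -0.2868, 0.0491]
eef_rot: [-3.142, -0.0, -0.9]
ft_force: [-1.4, -0.2, 2.6]
gripper_width: -0.0002
grasp_force: 1.5
```

```bash
python3 st.py|egrep "pos|ft|torq"
```

```text
position [ 0.46072831 -0.28678985  0.04910146]
joint_pos [-7.75023063e-01  5.69755224e-01  1.56993971e+00  1.16132292e-05
ft_force [-1.42196869 -0.23674911  2.5906109 ]
torque [0.06109618 0.0844241  0.02162912]
```

Contact at 2.6 N, with roughly 1 mm of travel. Pressing 3.3 mm further gives about 4.3 mm. I'll hold there briefly and read the force.

>>> jog_arm(plan=[{"x":0,"y":0,"z":0.005,"rx":0,"ry":0,"rz":0,"gripper":0},{"x":0,"y":0,"z":0.01,"rx":0,"ry":0,"rz":0,"gripper":0},{"x":0,"y":0,"z":0.015,"rx":0,"ry":0,"rz":0,"gripper":0},{"x":0,"y":0,"z":0.02,"rx":0,"ry":0,"rz":0,"gripper":0},{"x":0,"y":0,"z":0.025,"rx":0,"ry":0,"rz":0,"gripper":0},{"x":0,"y":0,"z":0.03,"rx":0,"ry":0,"rz":0,"gripper":0},{"x":0,"y":0,"z":0.033,"rx":0,"ry":0,"rz":0,"gripper":0},{"x":0,"y":0,"z":0.033,"rx":0,"ry":0,"rz":0,"gripper":0},{"x":0,"y":0,"z":0.033,"rx":0,"ry":0,"rz":0,"gripper":0},{"x":0,"y":0,"z":0.033,"rx":0,"ry":0,"rz":0,"gripper":0}])

```text
time_s: 29.35
position: [0.4607, -0.2868, 0.0457]
eef_rot: [3.142, -0.0, -0.9]
ft_force: [-0.6, 0.2, 2.0]
gripper_width: -0.0
grasp_force: 1.0
```

```bash
python3 st.py|egrep "pos|ft|torq"; python3 - <<'E'
from workcell import *
import numpy as np
f=[]
for i in range(4): read_camera("wrist"); s=read_state(); f.append(s["ft_force"][2])
print(np.round(f,2),np.mean(f),s["position"],s["time_s"])
E
```

```text
position [ 0.46071381 -0.28678907  0.04573092]
joint_pos [-7.75025998e-01  5.74732146e-01  1.57301054e+00 -2.55438453e-05
ft_force [-0.57860236  0.23942223  1.96232693]
torque [ 0.08021105  0.10821925 -0.00873501]
[1.51 2.41 2.65 1.73] 2.0734593475177876 [ 0.4607135  -0.28677339  0.04574695] 29.55
```

At 3.3 mm deeper the force is lower, about 2.1 N, so the key has clicked. I'll lift off now.

>>> jog_arm(plan=[{"x":0,"y":0,"z":-0.02,"rx":0,"ry":0,"rz":0,"gripper":0},{"x":0,"y":0,"z":-0.05,"rx":0,"ry":0,"rz":0,"gripper":0},{"x":0,"y":0,"z":-0.1,"rx":0,"ry":0,"rz":0,"gripper":0},{"x":0,"y":0,"z":-0.2,"rx":0,"ry":0,"rz":0,"gripper":0},{"x":0,"y":0,"z":-0.35,"rx":0,"ry":0,"rz":0,"gripper":0},{"x":0,"y":0,"z":-0.5,"rx":0,"ry":0,"rz":0,"gripper":0},{"x":0,"y":0,"z":-0.7,"rx":0,"ry":0,"rz":0,"gripper":0},{"x":0,"y":0,"z":-0.9,"rx":0,"ry":0,"rz":0,"gripper":0},{"x":0,"y":0,"z":-1,"rx":0,"ry":0,"rz":0,"gripper":0},{"x":0,"y":0,"z":-1,"rx":0,"ry":0,"rz":0,"gripper":0}])

```text
time_s: 30.8
position: [0.4608, -0.2869, 0.1464]
eef_rot: [-3.141, -0.001, -0.9]
ft_force: [0.0, 0.2, 0.1]
gripper_width: 0.0001
grasp_force: 0.0
```

```bash
python3 key.py k3 && python3 -c "
from workcell import *
print(read_state()['ft_force']);print(close_job())"
```

```text
all 1830 ((497.0643615722656, -176.83763122558594), (262.9742431640625, 52.70201873779297), 75.85442352294922) [0.0373322  0.04992902 0.05168264]
top 1349 ((459.6617736816406, -286.4474792480469), (32.391319274902344, 31.935466766357422), 86.49970245361328) 0.05046792394512911 [ 0.46033903 -0.2867982   0.05021496]
[ 0.46061498 -0.28668453  0.14566529] [ 3.14158536e+00  3.68061218e-05 -8.99921892e-01] -0.0002151137733746889 tool dx,dy -0.0007782567650712112 0.0005992645540205725
[-0.33263334  0.22981289 -1.0303451 ]
the job is handed in; nothing more can be done
None
```

The job is handed in at about 31 s of the 66 s allowed; no verdict came back. The wing nut is against its stop, the green key was pressed past its click and has sprung back, and I never went near the red key.

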